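# Switch on the seedling tray's supply under the snap-shut weather guard

## Robot

A 6-joint arm with a two-finger parallel gripper is mounted at the origin on the work surface. World frame = base frame: x ahead of the robot, y to its left, z up, the work surface at z = 0. Lengths are in m, angles in rad, forces in N, time in s.
With the tool pointing down it reaches from about 0.375 to 0.9 m from the base axis. Payload 3.1 kg.
Tool frame: the origin (TCP) lies midway between the tips of the shut fingers; the grasp point (between the pads) lies 19 mm behind it (manip.grasp_offset is the distance from the TCP to the grasp point, in m); z points along the fingers, y is the line along which they close (so a half turn about z gives the same grasp; the last joint's range is limited). The gripper opens to 85 mm and grips with 20 to 120 N. Pads are 22 mm wide; open, the fingers measure 114 mm over their backs; the gripper's body (76 mm by 85 mm) begins 54 mm behind the grasp point. The pads swing forward as they close: fully open they stand 13 mm farther back than shut.
Start: joints at [1.04, 0.527, 1.433, -0, 1.181, -0.178], TCP at [0.216, 0.586, 0.231] pointing down, gripper open.
Joint ranges: [-3.08, 3.08], [-0.75, 2.2], [0.22, 2.44], [-1.43, 4.57], [0, 2.65], [-2.85, 2.85]. Speed limits (rad/s): [2.79, 2.79, 3.14, 3.14, 3.14, 3.14].

## Interface

Orientations are given as a unit quaternion [x, y, z, w].
In Python, from station import sensors, cams, order, manip gives the robot as it stands.
- The arm moves only by the tool move_arm, never from a script. Its argument "targets" is a list of rows, each an object of numbers: "dx", "dy", "dz": the shift along the world's x, y, z normalised to -1 to 1, where 1 is 25 mm; "rx", "ry", "rz": the turn, a rotation vector about the world's x, y, z normalised to -1 to 1, where 1 is 30 degrees. A call has exactly 10 rows; each row shifts and turns the commanded pose from where the row before left it; what a row does not reach is not made up. A row lasts 1/8 s, in which the tool goes at most 62.5 mm and 10.7 degrees, less where a joint would pass 70% of its speed; a pose out of reach is approached as far as the arm can. A call with a number of a shift or a turn outside -1 to 1 is refused whole. A call with a gripper value outside its range is refused whole. "claw" is the opening in per cent of the stroke, from 0 (shut) to 100 (fully open), set as the call begins (left out, the last holds). The fingers move at their own pace and stop on an object; "newtons" is the grip in N (left out, the last holds). Time passes only in rows, so rows that do not move let the fingers close, or fill a call up. It gives the time, the measured TCP pose, the force, the opening and the grip force at its end, in the units of the state.
- sensors.sense(): the state, without advancing time (a new reading comes with each control period).
- cams.snapshot(name): name is "side" or "top" or "wrist"; returns the picture (420x560x3 uint8, red, green, blue); there is no depth.
- cams.camera_model(name): a dict with "fx", "fy", "cx", "cy" (pixels), "distortion" ([k1, k2, p1, p2, k3] as OpenCV has them; the pictures are not rectified), "extrinsics" (4x4, takes a point from world to camera coordinates). Camera axes: x right, y down, z forward; pixel columns grow to the right and rows downward; lengths in m; the calibration is good to about 2 mm. A picture is of the moment at which its call begins: read the wrist's pose just before it. camera_model takes no time and is no camera call; for the wrist camera it gives the pose at the moment of the call.
- order.sign_off(): hands the job in; it is judged then, once.
The state is a dict: "t": time; "q": joint angles; "qd": joint speeds; "tau": joint torques, N m; "tcp_pos": TCP position; "tool_rot": TCP orientation; "force": force on the tool from outside, world axes, zero at the start; "ft_torque": the same for the moment, N m; "finger_gap": opening from 0.0 (shut) to 1.0 (fully open); "gripper_force": force on a finger pad.
Only numpy, scipy, OpenCV 4.12 (cv2) and the standard library are available. Lean on these libraries where they do the work, as an engineer would, in place of code of your own. Each camera call takes 0.05 s, during which the arm holds its last target. There are 200 camera calls.

## Task

The seedling tray on the potting bench needs its supply switched on. Swing the hinged guard of the weatherproof switch box all the way back, throw the toggle on the side of the box where the seedling tray stands fully over towards the guard's hinge, leaving the other toggle off, then lower the guard and press it until it snaps fully shut past its catch. Do not knock over the plant pot and the bottle that stand beside the box.

Things in the scene. Friction and masses are not known exactly. Their poses are not given: they have to be found in the camera images.
- switch_box: grey weatherproof switch box fixed to the bench, base 110 (its x) x 150 (its y) x 80 mm high. Origin: centre of the underside; z up; -x is the front, with the guard's tab, roughly facing the robot; +x the hinge side; +y its left. Under the guard is a flat panel at 80 mm with two toggles 60 mm apart along y. Black round socket outlets stand out 9 mm from its left and right faces.
- guard (a joint): angle of the guard, rad: 0 shut, 1.75 fully back on its stop. A sprung roller catch at the middle of its front holds it shut: about 6 N upward at the tab frees it. Past about 1.3 rad it falls back and stays open; below about 1.0 it falls shut but stops ajar at about 0.15 rad on the roller: pressing the tab down with about 6 to 8 N snaps it to 0.
- guard_hinge (a point): middle of the guard's hinge line (along box y), at the box's top rear edge: 55 mm from the box centre in its +x, 81 mm up. The guard is a grey cover over the whole box top, 110 x 150 x 42 mm, open underneath, 4 mm walls, 0.2 kg; shut, its top is at 124 mm.
- guard_tab (a point): centre of the guard's tab, a flat tongue at the middle of its front lower edge: 30 mm wide (box y), 8 mm thick, standing out 40 mm, free space above, below and beside it. Moves with the guard: shut, it is 130 mm in front of the hinge and 6 mm higher. With the guard fully back the tab points up, and behind it (box +x) is a 32 mm deep step, at its root, to the guard's top plate.
- toggle_left (a joint): left toggle (box +y), rad: about 0 off (leans to the front), 0.8 fully on (leans to the hinge). Stays where it is left; about 2 N at its tip moves it. It pivots at 10 mm behind the box centre and 30 mm to the left, at panel height.
- toggle_right (a joint): right toggle (box -y), the same, 30 mm to the right of the centre.
- toggle_left_tip (a point): centre of the left toggle's 11 mm ball tip, 32 mm from its pivot; the steel stem is 8 mm thick. Off, the tip is 12 mm in front of the pivot; on, 12 mm behind.
- toggle_right_tip (a point): centre of the right toggle's ball tip, the same.
- seedling_tray: heavy black open tray, 360 (its x) x 240 x 55 mm, with rows of brown plugs and seedlings up to 85 mm high; stands on the left or the right of the switch box (a wooden crate of clay pots stands on the other side). Origin: centre of the underside.
- nursery_pot: black plastic plant pot, 68 mm across, 66 mm high, with a seedling, standing beside the box. Origin: centre of the underside, z up when upright.
- spray_bottle: white bottle, 64 mm across, 170 mm high, standing beside the box. Origin: centre of the underside, z up when upright.
There are look-alikes about, which are no part of the job. Several things have the shape of the switch_box; the one meant has the colours described above.

How it is judged:
By the outcome, as a careful person would: the job done as asked, in the order asked, and still so for the second after the job is handed in, with the robot touching nothing.
It also fails if it takes over 66 s, if anything falls off the work surface, if the arm or the gripper's body presses on something with over 40 N, if the wrist force passes 120 N, or if a joint passes its speed limit or range.

## Working session

There is one attempt and no reset: what is moved stays moved. The work goes in short steps, Python scripts to look and compute and a tool call to move; the robot and the scene stay as the last step left them, time stands still between calls to the robot, and variables do not carry over. Pictures are saved under pics/ and viewed, at most 10 in all, crops included, and the job is handed in when it is done.

Besides the shell and the picture viewer there is one more tool, called by a JSON object that holds its "method" and its "body", one argument or row to a line. move_arm: Moves the arm, as the interface text tells. Scaled input: -1 to 1 covers 25 mm each way for a shift and 30 degrees each way for a turn. Its arguments: {"type":"object","properties":{"targets":{"type":"array"},"claw":{"type":"number"},"newtons":{"type":"number"}},"required":["targets"]}

```bash
mkdir -p pics; ls
python3 - <<'E'
from station import sensors,cams,order,manip
import cv2,numpy as np
s=sensors.sense();print(s,manip.grasp_offset)
for n in["side","top"]:
    p=cams.snapshot(n);cv2.imwrite(f"pics/{n}0.png",p[:,:,::-1]);m=cams.camera_model(n);print(n,m)
    np.save(f"pics/{n}0.npy",p)
E
```

```text
pics
{'t': 0.0, 'q': array([ 1.03952998e+00,  5.28478737e-01,  1.43390396e+00,  2.76355602e-06,
        1.18137430e+00, -1.78522905e-01]), 'qd': array([ 0.0009237 , -0.00172342, -0.00066825, -0.00074583, -0.0007839 ,
       -0.00077564]), 'tau': array([ 1.61442724e-03, -4.42341936e+01, -1.78028888e+01, -5.78503159e-05,
        8.27042037e-03, -3.13152043e-06]), 'tcp_pos': array([0.21554058, 0.58590128, 0.23032535]), 'tool_rot': array([ 1.75459160e-01,  9.84486116e-01, -1.01428887e-03, -3.77243201e-04]), 'force': array([-0.07112765, -0.06545037, -0.27326243]), 'ft_torque': array([-0.000165  ,  0.04895492,  0.04481203]), 'gripper_force': 0.0, 'finger_gap': 1.001061953421602} 0.0187
side {'fx': 453.6706409710785, 'fy': 453.6706409710785, 'cx': 280.8058976157316, 'cy': 215.6233313280074, 'distortion': array([-0.08428917,  0.        ,  0.        ,  0.        ,  0.        ]), 'extrinsics': array([[ 0.75578064, -0.65466728,  0.01436588, -0.37736243],
       [-0.47623714, -0.56458479, -0.67412328,  0.32371537],
       [ 0.44943721,  0.50264776, -0.73847913,  1.26435804],
       [ 0.        ,  0.        ,  0.        ,  1.        ]])}
top {'fx': 409.6417945349029, 'fy': 409.6417945349029, 'cx': 278.5372423690204, 'cy': 213.87948134331373, 'distortion': array([-0.01874164,  0.        ,  0.        ,  0.        ,  0.        ]), 'extrinsics': array([[-0.01751695, -0.99978682,  0.01093039,  0.02739851],
       [-0.99699877,  0.01664151, -0.07560768,  0.51845307],
       [ 0.07540967, -0.01222201, -0.99707773,  1.2762753 ],
       [ 0.        ,  0.        ,  0.        ,  1.        ]])}
```

View pics/top0.png

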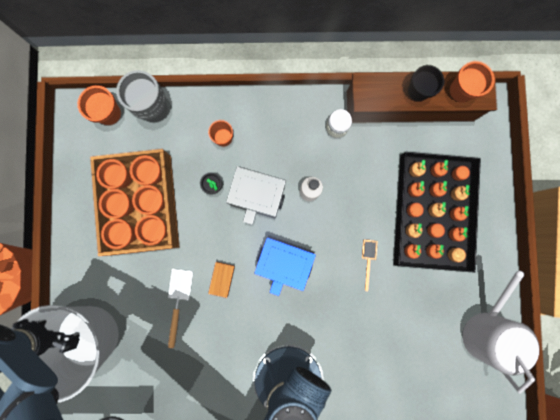

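View pics/side0.png

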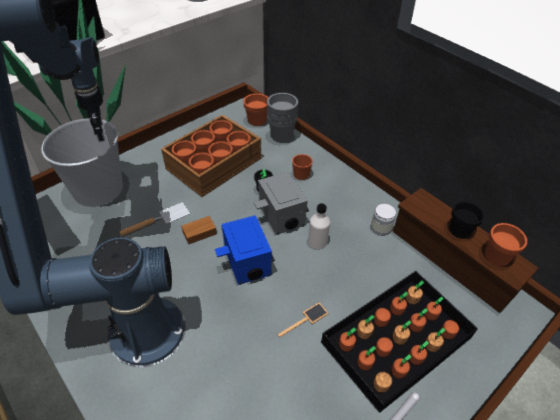

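The top view shows two boxes of the right shape: grey at (256,192), with the pot at (212,184) and the bottle at (312,187), and blue at (285,263). The grey one fits the colours described and has the pot and bottle beside it. The seedling tray is at (437,211), on the right (-y), and the crate of clay pots at (133,203) on the left. So the toggle to throw is toggle_right. I'll confirm this in a crop while measuring.

```bash
cat > h.py <<'E'
import numpy as np,cv2
from station import sensors,cams,order,manip
from scipy.spatial.transform import Rotation as R
def ray(m,uv):
    K=np.array([[m['fx'],0,m['cx']],[0,m['fy'],m['cy']],[0,0,1]])
    n=cv2.undistortPoints(np.array(uv,float).reshape(-1,1,2),K,m['distortion']).reshape(-1,2)
    E=m['extrinsics'];d=np.c_[n,np.ones(len(n))]@E[:3,:3];c=-E[:3,:3].T@E[:3,3];return c,d
def onz(m,uv,z):
    c,d=ray(m,uv);return c+d*((z-c[2])/d[:,2])[:,None]
def proj(m,P):
    E=m['extrinsics'];K=np.array([[m['fx'],0,m['cx']],[0,m['fy'],m['cy']],[0,0,1]])
    return cv2.projectPoints(np.array(P,float).reshape(-1,1,3),cv2.Rodrigues(E[:3,:3])[0],E[:3,3],K,m['distortion'])[0].reshape(-1,2)
E
python3 - <<'E'
from h import *
p=np.load("pics/top0.npy");m=cams.camera_model("top")
hsv=cv2.cvtColor(p,cv2.COLOR_RGB2HSV)
print(hsv[180:206:6,245:270:6].tolist()[2],hsv[230,230],hsv[215,250])
mk=((hsv[...,2]>195)&(hsv[...,1]<40)).astype(np.uint8);mk[:160]=0;mk[226:]=0;mk[:,:222]=0;mk[:,292:]=0
n,l,st,c=cv2.connectedComponentsWithStats(mk);i=1+st[1:,4].argmax()
b=(l==i).astype(np.uint8);o=cv2.morphologyEx(b,cv2.MORPH_OPEN,np.ones((15,15)))
r=cv2.minAreaRect(np.argwhere(o)[:,::-1].astype(np.float32));bx=cv2.boxPoints(r)
print(st[i],r,bx);P=onz(m,bx,.124);print(P,P.mean(0),np.linalg.norm(P-np.roll(P,1,0),axis=1))
big=cv2.resize(p[155:235,190:330],None,fx=5,fy=5,interpolation=cv2.INTER_CUBIC)[:,:,::-1].copy()
cv2.polylines(big,[((bx-[190,155]+.5)*5).astype(int)],True,(0,0,255),1)
cv2.imwrite("pics/crop1.png",big)
for nme,uv,z in[("bottle",[312,187],.17),("pot",[212,183],.066),("blue",[285,263],.124)]:print(nme,onz(m,[uv],z))
E
```

```text
[[100, 3, 230], [90, 2, 229], [90, 3, 228], [98, 4, 228], [98, 4, 228]] [ 88  16 192] [100   3 233]
[ 226  166   59   50 1875] ((255.3730926513672, 190.96539306640625), (51.22018051147461, 36.74872589111328), 15.255120277404785) [[225.8308  201.95386]
 [235.50002 166.5    ]
 [284.9154  179.97693]
 [275.24615 215.43079]]
[[ 5.48305043e-01  1.72588468e-01  1.24000000e-01]
 [ 6.52288308e-01  1.43496538e-01  1.24000000e-01]
 [ 6.10114348e-01 -5.99226429e-04  1.24000000e-01]
 [ 5.06579866e-01  2.94508166e-02  1.24000000e-01]] [0.57932189 0.08623415 0.124     ] [0.1490952  0.1079762  0.15014071 0.10780721]
bottle [[ 0.58167385 -0.07503573  0.17      ]]
pot [[0.61357414 0.22123178 0.066     ]]
blue [[0.36866432 0.00366907 0.124     ]]
```

View pics/crop1.png

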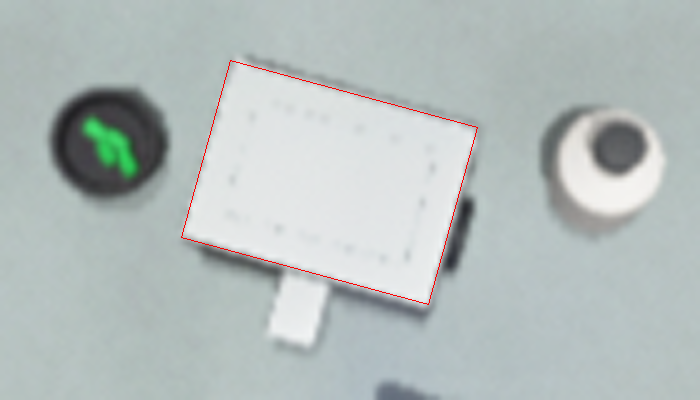

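The crop confirms it: this is the grey box, with its tab at (250,216) in the top picture pointing towards the robot and a black outlet on its right face. The pot is on its left and the bottle on its right. The seedling tray is on the right, so I'll throw toggle_right.

Measured: box centre (0.579, 0.086), yaw about -16°. I'll grip the tab by its sides near its tip, at (0.498, 0.110).

{"method": "move_arm", "body": {
  "targets": [
    {"dx": 0.56,"dy": -0.95,"rz": 0.13},
    {"dx": 0.56,"dy": -0.95},
    {"dx": 0.56,"dy": -0.95},
    {"dx": 0.56,"dy": -0.95},
    {"dx": 0.56,"dy": -0.95},
    {"dx": 0.56,"dy": -0.95},
    {"dx": 0.56,"dy": -0.95},
    {"dx": 0.56,"dy": -0.95},
    {"dx": 0.56,"dy": -0.95},
    {"dx": 0.56,"dy": -0.95}
  ],
  "claw": 100,
  "newtons": 30
}}

```text
schema error: expected keys dx, dy, dz, rx, ry, rz
```

{"method": "move_arm", "body": {
  "targets": [
    {"dx": 0.56,"dy": -0.95},
    {"dx": 0.56,"dy": -0.95},
    {"dx": 0.56,"dy": -0.95},
    {"dx": 0.56,"dy": -0.95},
    {"dx": 0.56,"dy": -0.95},
    {"dx": 0.56,"dy": -0.95},
    {"dx": 0.56,"dy": -0.95},
    {"dx": 0.56,"dy": -0.95},
    {"dx": 0.56,"dy": -0.95},
    {"dx": 0.56,"dy": -0.95}
  ]
}}

```text
schema error: expected keys dx, dy, dz, rx, ry, rz
```

{"method": "move_arm", "body": {
  "targets": [
    {"dx": 0.56,"dy": -0.95,"dz": 0,"rx": 0,"ry": 0,"rz": 0.13},
    {"dx": 0.56,"dy": -0.95,"dz": 0,"rx": 0,"ry": 0,"rz": 0},
    {"dx": 0.56,"dy": -0.95,"dz": 0,"rx": 0,"ry": 0,"rz": 0},
    {"dx": 0.56,"dy": -0.95,"dz": 0,"rx": 0,"ry": 0,"rz": 0},
    {"dx": 0.56,"dy": -0.95,"dz": 0,"rx": 0,"ry": 0,"rz": 0},
    {"dx": 0.56,"dy": -0.95,"dz": 0,"rx": 0,"ry": 0,"rz": 0},
    {"dx": 0.56,"dy": -0.95,"dz": 0,"rx": 0,"ry": 0,"rz": 0},
    {"dx": 0.56,"dy": -0.95,"dz": 0,"rx": 0,"ry": 0,"rz": 0},
    {"dx": 0.56,"dy": -0.95,"dz": 0,"rx": 0,"ry": 0,"rz": 0},
    {"dx": 0.56,"dy": -0.95,"dz": 0,"rx": 0,"ry": 0,"rz": 0}
  ],
  "claw": 100,
  "newtons": 30
}}

```text
t: 1.35
tcp_pos: [0.356, 0.348, 0.231]
tool_rot: [0.142, 0.99, -0.0, -0.0]
force: [-0.0, 0.7, 0.1]
finger_gap: 0.997
gripper_force: 0.0
```

{"method": "move_arm", "body": {
  "targets": [
    {"dx": 0.56,"dy": -0.95,"dz": 0,"rx": 0,"ry": 0,"rz": 0},
    {"dx": 0.56,"dy": -0.95,"dz": 0,"rx": 0,"ry": 0,"rz": 0},
    {"dx": 0.56,"dy": -0.95,"dz": 0,"rx": 0,"ry": 0,"rz": 0},
    {"dx": 0.56,"dy": -0.95,"dz": 0,"rx": 0,"ry": 0,"rz": 0},
    {"dx": 0.56,"dy": -0.95,"dz": 0,"rx": 0,"ry": 0,"rz": 0},
    {"dx": 0.56,"dy": -0.95,"dz": 0,"rx": 0,"ry": 0,"rz": 0},
    {"dx": 0.56,"dy": -0.95,"dz": 0,"rx": 0,"ry": 0,"rz": 0},
    {"dx": 0.56,"dy": -0.95,"dz": 0,"rx": 0,"ry": 0,"rz": 0},
    {"dx": 0.56,"dy": -0.95,"dz": 0,"rx": 0,"ry": 0,"rz": 0},
    {"dx": 0.56,"dy": -0.95,"dz": 0,"rx": 0,"ry": 0,"rz": 0}
  ]
}}

```text
t: 2.6
tcp_pos: [0.496, 0.1107, 0.231]
tool_rot: [0.142, 0.99, -0.0, -0.0]
force: [-0.7, 0.0, 0.0]
finger_gap: 1.001
gripper_force: 0.0
```

{"method": "move_arm", "body": {
  "targets": [
    {"dx": 0.05,"dy": -0.04,"dz": -0.93,"rx": 0,"ry": 0,"rz": 0},
    {"dx": 0,"dy": 0,"dz": -0.93,"rx": 0,"ry": 0,"rz": 0},
    {"dx": 0,"dy": 0,"dz": -0.93,"rx": 0,"ry": 0,"rz": 0},
    {"dx": 0,"dy": 0,"dz": -0.93,"rx": 0,"ry": 0,"rz": 0},
    {"dx": 0,"dy": 0,"dz": -0.93,"rx": 0,"ry": 0,"rz": 0},
    {"dx": 0,"dy": 0,"dz": -0.93,"rx": 0,"ry": 0,"rz": 0},
    {"dx": 0,"dy": 0,"dz": -0.93,"rx": 0,"ry": 0,"rz": 0},
    {"dx": 0,"dy": 0,"dz": 0,"rx": 0,"ry": 0,"rz": 0},
    {"dx": 0,"dy": 0,"dz": 0,"rx": 0,"ry": 0,"rz": 0},
    {"dx": 0,"dy": 0,"dz": 0,"rx": 0,"ry": 0,"rz": 0}
  ]
}}

```text
t: 3.85
tcp_pos: [0.4979, 0.1105, 0.0695]
tool_rot: [0.142, 0.99, 0.0, 0.001]
force: [0.1, 0.1, 0.1]
finger_gap: 1.003
gripper_force: 0.0
```

{"method": "move_arm", "body": {
  "targets": [
    {"dx": 0,"dy": 0,"dz": 0,"rx": 0,"ry": 0,"rz": 0},
    {"dx": 0,"dy": 0,"dz": 0,"rx": 0,"ry": 0,"rz": 0},
    {"dx": 0,"dy": 0,"dz": 0,"rx": 0,"ry": 0,"rz": 0},
    {"dx": 0,"dy": 0,"dz": 0,"rx": 0,"ry": 0,"rz": 0},
    {"dx": 0,"dy": 0,"dz": 0,"rx": 0,"ry": 0,"rz": 0},
    {"dx": 0,"dy": 0,"dz": 0,"rx": 0,"ry": 0,"rz": 0},
    {"dx": 0,"dy": 0,"dz": 0,"rx": 0,"ry": 0,"rz": 0},
    {"dx": 0,"dy": 0,"dz": 0,"rx": 0,"ry": 0,"rz": 0},
    {"dx": 0,"dy": 0,"dz": 0,"rx": 0,"ry": 0,"rz": 0},
    {"dx": 0,"dy": 0,"dz": 0,"rx": 0,"ry": 0,"rz": 0}
  ],
  "claw": 0,
  "newtons": 30
}}

```text
t: 5.1
tcp_pos: [0.4975, 0.1113, 0.069]
tool_rot: [0.142, 0.99, 0.001, 0.0]
force: [-0.3, 6.8, 3.3]
finger_gap: 0.339
gripper_force: 31.9
```

{"method": "move_arm", "body": {
  "targets": [
    {"dx": 0.05,"dy": -0.02,"dz": 0.56,"rx": 0,"ry": 0,"rz": 0},
    {"dx": 0.11,"dy": -0.03,"dz": 0.55,"rx": 0,"ry": 0,"rz": 0},
    {"dx": 0.16,"dy": -0.05,"dz": 0.54,"rx": 0,"ry": 0,"rz": 0},
    {"dx": 0.21,"dy": -0.06,"dz": 0.52,"rx": 0,"ry": 0,"rz": 0},
    {"dx": 0,"dy": 0,"dz": 0,"rx": 0,"ry": 0,"rz": 0},
    {"dx": 0,"dy": 0,"dz": 0,"rx": 0,"ry": 0,"rz": 0},
    {"dx": 0,"dy": 0,"dz": 0,"rx": 0,"ry": 0,"rz": 0},
    {"dx": 0,"dy": 0,"dz": 0,"rx": 0,"ry": 0,"rz": 0},
    {"dx": 0,"dy": 0,"dz": 0,"rx": 0,"ry": 0,"rz": 0},
    {"dx": 0,"dy": 0,"dz": 0,"rx": 0,"ry": 0,"rz": 0}
  ]
}}

```text
t: 6.35
tcp_pos: [0.5103, 0.1073, 0.1222]
tool_rot: [0.143, 0.99, 0.001, -0.0]
force: [1.1, 5.4, 0.6]
finger_gap: 0.338
gripper_force: 31.6
```

Run:
```python
from h import *
p=cams.snapshot("side");cv2.imwrite("pics/s1.png",cv2.resize(p[120:280,180:360],None,fx=4,fy=4)[:600,:,::-1]);print(sensors.sense()['force'])
```

```text
[ 0.90892645  6.12031888 -0.14674036]
```

View pics/s1.png

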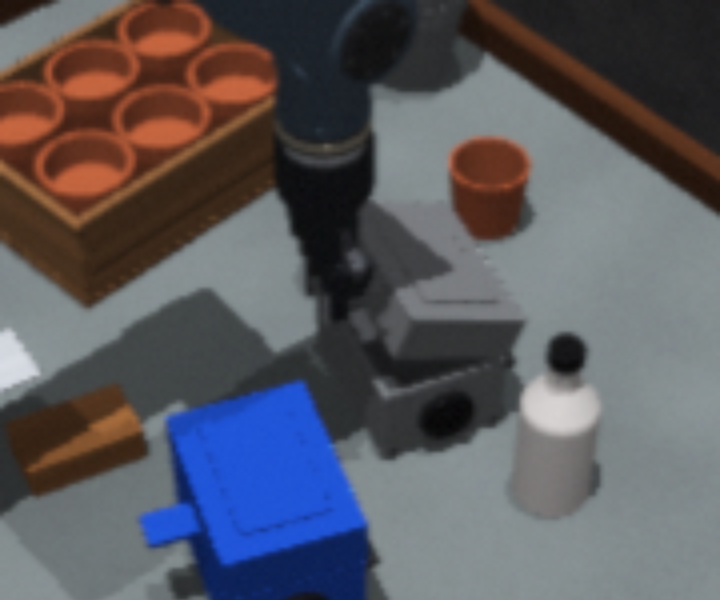

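The guard is open part way, with the tab between the fingers at crop (345,300). The bottle is untouched. I'll carry on along the arc.

{"method": "move_arm", "body": {
  "targets": [
    {"dx": 0.26,"dy": -0.07,"dz": 0.49,"rx": 0,"ry": 0,"rz": 0},
    {"dx": 0.3,"dy": -0.09,"dz": 0.46,"rx": 0,"ry": 0,"rz": 0},
    {"dx": 0.35,"dy": -0.1,"dz": 0.43,"rx": 0,"ry": 0,"rz": 0},
    {"dx": 0.39,"dy": -0.11,"dz": 0.39,"rx": 0,"ry": 0,"rz": 0},
    {"dx": 0.42,"dy": -0.12,"dz": 0.35,"rx": 0,"ry": 0,"rz": 0},
    {"dx": 0.45,"dy": -0.13,"dz": 0.3,"rx": 0,"ry": 0,"rz": 0},
    {"dx": 0.48,"dy": -0.14,"dz": 0.25,"rx": 0,"ry": 0,"rz": 0},
    {"dx": 0,"dy": 0,"dz": 0,"rx": 0,"ry": 0,"rz": 0},
    {"dx": 0,"dy": 0,"dz": 0,"rx": 0,"ry": 0,"rz": 0},
    {"dx": 0,"dy": 0,"dz": 0,"rx": 0,"ry": 0,"rz": 0}
  ]
}}

```text
t: 7.65
tcp_pos: [0.5775, 0.0868, 0.19]
tool_rot: [0.142, 0.99, -0.001, 0.001]
force: [0.4, -0.5, 1.7]
finger_gap: 0.344
gripper_force: 33.1
```

{"method": "move_arm", "body": {
  "targets": [
    {"dx": 0.5,"dy": -0.14,"dz": 0.2,"rx": 0,"ry": 0,"rz": 0},
    {"dx": 0.52,"dy": -0.15,"dz": 0.15,"rx": 0,"ry": 0,"rz": 0},
    {"dx": 0.53,"dy": -0.15,"dz": 0.09,"rx": 0,"ry": 0,"rz": 0},
    {"dx": 0.54,"dy": -0.15,"dz": 0.04,"rx": 0,"ry": 0,"rz": 0},
    {"dx": 0.54,"dy": -0.15,"dz": -0.02,"rx": 0,"ry": 0,"rz": 0},
    {"dx": 0.53,"dy": -0.15,"dz": -0.07,"rx": 0,"ry": 0,"rz": 0},
    {"dx": 0,"dy": 0,"dz": 0,"rx": 0,"ry": 0,"rz": 0},
    {"dx": 0,"dy": 0,"dz": 0,"rx": 0,"ry": 0,"rz": 0},
    {"dx": 0,"dy": 0,"dz": 0,"rx": 0,"ry": 0,"rz": 0},
    {"dx": 0,"dy": 0,"dz": 0,"rx": 0,"ry": 0,"rz": 0}
  ]
}}

```text
t: 8.9
tcp_pos: [0.6574, 0.0625, 0.1993]
tool_rot: [0.142, 0.99, -0.002, 0.001]
force: [-1.8, -5.4, -0.1]
finger_gap: 0.343
gripper_force: 35.6
```

{"method": "move_arm", "body": {
  "targets": [
    {"dx": 0,"dy": 0,"dz": 0,"rx": 0,"ry": 0,"rz": 0},
    {"dx": 0,"dy": 0,"dz": 0,"rx": 0,"ry": 0,"rz": 0},
    {"dx": 0,"dy": 0,"dz": 0,"rx": 0,"ry": 0,"rz": 0},
    {"dx": 0,"dy": 0,"dz": 0,"rx": 0,"ry": 0,"rz": 0},
    {"dx": 0,"dy": 0,"dz": 0,"rx": 0,"ry": 0,"rz": 0},
    {"dx": 0,"dy": 0,"dz": 0,"rx": 0,"ry": 0,"rz": 0},
    {"dx": 0,"dy": 0,"dz": 0.9,"rx": 0,"ry": 0,"rz": 0},
    {"dx": 0,"dy": 0,"dz": 0.9,"rx": 0,"ry": 0,"rz": 0},
    {"dx": 0,"dy": 0,"dz": 0.9,"rx": 0,"ry": 0,"rz": 0},
    {"dx": 0,"dy": 0,"dz": 0.4,"rx": 0,"ry": 0,"rz": 0}
  ],
  "claw": 70
}}

```text
t: 10.15
tcp_pos: [0.6563, 0.0653, 0.2784]
tool_rot: [0.142, 0.99, 0.0, 0.001]
force: [-0.0, 0.1, -0.3]
finger_gap: 0.697
gripper_force: 0.0
```

{"method": "move_arm", "body": {
  "targets": [
    {"dx": -0.92,"dy": 0.02,"dz": 0,"rx": 0,"ry": 0,"rz": 0},
    {"dx": -0.92,"dy": 0.02,"dz": 0,"rx": 0,"ry": 0,"rz": 0},
    {"dx": -0.92,"dy": 0.02,"dz": 0,"rx": 0,"ry": 0,"rz": 0},
    {"dx": -0.92,"dy": 0.02,"dz": 0,"rx": 0,"ry": 0,"rz": 0},
    {"dx": -0.92,"dy": 0.04,"dz": 0,"rx": 0,"ry": 0,"rz": 0},
    {"dx": 0,"dy": 0,"dz": 0,"rx": 0,"ry": 0,"rz": 0},
    {"dx": 0,"dy": 0,"dz": 0,"rx": 0,"ry": 0,"rz": 0},
    {"dx": 0,"dy": 0,"dz": 0,"rx": 0,"ry": 0,"rz": 0},
    {"dx": 0,"dy": 0,"dz": 0,"rx": 0,"ry": 0,"rz": 0},
    {"dx": 0,"dy": 0,"dz": 0,"rx": 0,"ry": 0,"rz": 0}
  ],
  "claw": 0
}}

```text
t: 11.4
tcp_pos: [0.541, 0.0682, 0.2767]
tool_rot: [0.142, 0.99, 0.0, -0.0]
force: [-0.3, -0.7, 0.0]
finger_gap: 0.0
gripper_force: 0.0
```

Run:
```python
from h import *
m=cams.camera_model("wrist");w=cams.snapshot("wrist")
t=cams.snapshot("top");mt=cams.camera_model("top")
a=cv2.resize(t[140:240,200:320],None,fx=3,fy=3);a=cv2.copyMakeBorder(a,0,420-300,0,0,cv2.BORDER_CONSTANT)
cv2.imwrite("pics/w1.png",cv2.resize(np.hstack([w[:, 100:500],a]),None,fx=1,fy=1)[:,:,::-1])
c=np.array([.5793,.0862]);ux=np.array([.961,-.276]);uy=np.array([.276,.961])
f=lambda x,y,z:[*(c+x*ux+y*uy),z]
for n,P in[("Rtip",f(-.002,-.03,.1097)),("Ltip",f(-.002,.03,.1097))]:print(n,P,proj(m,[P])-[100,0],proj(mt,[P]))
```

```text
Rtip [np.float64(0.5690980000000001), np.float64(0.057922), 0.1097] [[182.49096742 214.61994714]] [[265.22974302 194.81742412]]
Ltip [np.float64(0.585658), np.float64(0.11558199999999999), 0.1097] [[247.22290035 214.37038451]] [[245.62070911 189.56320524]]
```

View pics/w1.png

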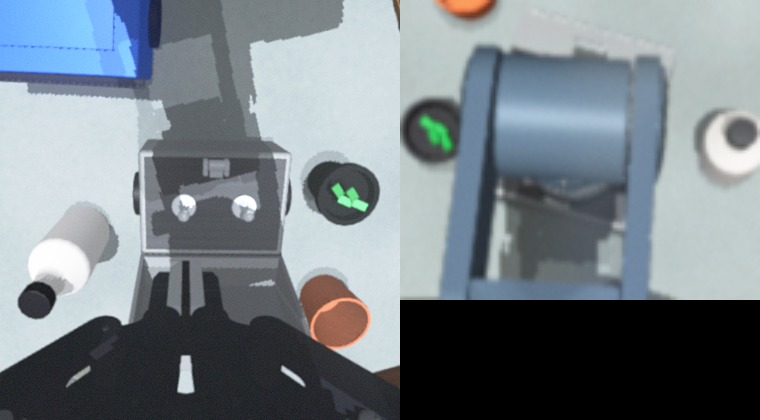

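The right crop is the top view, mostly hidden by the arm. The wrist view shows the guard right back and both toggles leaning to the front, with their tips at (184,206) for the right and (244,206) for the left. The pot and bottle are upright. I'll go down in front of the right toggle with the fingers shut.

{"method": "move_arm", "body": {
  "targets": [
    {"dx": -0.29,"dy": 0,"dz": -0.89,"rx": 0,"ry": 0,"rz": 0},
    {"dx": 0,"dy": 0,"dz": -0.89,"rx": 0,"ry": 0,"rz": 0},
    {"dx": 0,"dy": 0,"dz": -0.89,"rx": 0,"ry": 0,"rz": 0},
    {"dx": 0,"dy": 0,"dz": -0.89,"rx": 0,"ry": 0,"rz": 0},
    {"dx": 0,"dy": 0,"dz": -0.89,"rx": 0,"ry": 0,"rz": 0},
    {"dx": 0,"dy": 0,"dz": -0.89,"rx": 0,"ry": 0,"rz": 0},
    {"dx": 0,"dy": 0,"dz": -0.89,"rx": 0,"ry": 0,"rz": 0},
    {"dx": 0,"dy": 0,"dz": -0.6,"rx": 0,"ry": 0,"rz": 0},
    {"dx": 0,"dy": 0,"dz": -0.29,"rx": 0,"ry": 0,"rz": 0},
    {"dx": 0,"dy": 0,"dz": 0,"rx": 0,"ry": 0,"rz": 0}
  ]
}}

```text
t: 12.75
tcp_pos: [0.5334, 0.0683, 0.0986]
tool_rot: [0.142, 0.99, -0.0, -0.0]
force: [-1.3, -0.8, -0.7]
finger_gap: -0.001
gripper_force: 0.0
```

{"method": "move_arm", "body": {
  "targets": [
    {"dx": 0.19,"dy": -0.055,"dz": 0,"rx": 0,"ry": 0,"rz": 0},
    {"dx": 0.19,"dy": -0.055,"dz": 0,"rx": 0,"ry": 0,"rz": 0},
    {"dx": 0.19,"dy": -0.055,"dz": 0,"rx": 0,"ry": 0,"rz": 0},
    {"dx": 0.19,"dy": -0.055,"dz": 0,"rx": 0,"ry": 0,"rz": 0},
    {"dx": 0.19,"dy": -0.055,"dz": 0,"rx": 0,"ry": 0,"rz": 0},
    {"dx": 0.19,"dy": -0.055,"dz": 0,"rx": 0,"ry": 0,"rz": 0},
    {"dx": 0.1,"dy": -0.03,"dz": 0,"rx": 0,"ry": 0,"rz": 0},
    {"dx": 0,"dy": 0,"dz": 0,"rx": 0,"ry": 0,"rz": 0},
    {"dx": 0,"dy": 0,"dz": 0,"rx": 0,"ry": 0,"rz": 0},
    {"dx": 0,"dy": 0,"dz": 0,"rx": 0,"ry": 0,"rz": 0}
  ]
}}

```text
t: 14.0
tcp_pos: [0.5648, 0.0592, 0.0988]
tool_rot: [0.142, 0.99, -0.0, 0.0]
force: [0.3, 0.1, -1.1]
finger_gap: -0.002
gripper_force: 0.1
```

{"method": "move_arm", "body": {
  "targets": [
    {"dx": 0.12,"dy": -0.035,"dz": 0,"rx": 0,"ry": 0,"rz": 0},
    {"dx": 0.12,"dy": -0.035,"dz": 0,"rx": 0,"ry": 0,"rz": 0},
    {"dx": 0.12,"dy": -0.035,"dz": 0,"rx": 0,"ry": 0,"rz": 0},
    {"dx": 0.12,"dy": -0.035,"dz": 0,"rx": 0,"ry": 0,"rz": 0},
    {"dx": 0,"dy": 0,"dz": 0,"rx": 0,"ry": 0,"rz": 0},
    {"dx": 0,"dy": 0,"dz": 0,"rx": 0,"ry": 0,"rz": 0},
    {"dx": 0,"dy": 0,"dz": 0,"rx": 0,"ry": 0,"rz": 0},
    {"dx": 0,"dy": 0,"dz": 0,"rx": 0,"ry": 0,"rz": 0},
    {"dx": 0,"dy": 0,"dz": 0,"rx": 0,"ry": 0,"rz": 0},
    {"dx": 0,"dy": 0,"dz": 0,"rx": 0,"ry": 0,"rz": 0}
  ]
}}

```text
t: 15.25
tcp_pos: [0.575, 0.0561, 0.0984]
tool_rot: [0.142, 0.99, 0.0, -0.001]
force: [-5.4, 1.6, 1.0]
finger_gap: -0.002
gripper_force: 2.5
```

{"method": "move_arm", "body": {
  "targets": [
    {"dx": 0.08,"dy": -0.023,"dz": 0,"rx": 0,"ry": 0,"rz": 0},
    {"dx": 0.08,"dy": -0.023,"dz": 0,"rx": 0,"ry": 0,"rz": 0},
    {"dx": 0,"dy": 0,"dz": 0,"rx": 0,"ry": 0,"rz": 0},
    {"dx": 0,"dy": 0,"dz": 0,"rx": 0,"ry": 0,"rz": 0},
    {"dx": 0,"dy": 0,"dz": 0,"rx": 0,"ry": 0,"rz": 0},
    {"dx": 0,"dy": 0,"dz": 0,"rx": 0,"ry": 0,"rz": 0},
    {"dx": 0,"dy": 0,"dz": 0,"rx": 0,"ry": 0,"rz": 0},
    {"dx": 0,"dy": 0,"dz": 0,"rx": 0,"ry": 0,"rz": 0},
    {"dx": 0,"dy": 0,"dz": 0,"rx": 0,"ry": 0,"rz": 0},
    {"dx": 0,"dy": 0,"dz": 0,"rx": 0,"ry": 0,"rz": 0}
  ]
}}

```text
t: 16.5
tcp_pos: [0.5754, 0.0559, 0.0981]
tool_rot: [0.142, 0.99, 0.0, -0.005]
force: [-10.5, 3.9, 4.9]
finger_gap: 0.003
gripper_force: 6.0
```

The force rose to 11 N with no more travel, so the toggle is on its stop. I'll back off, go up and look.

{"method": "move_arm", "body": {
  "targets": [
    {"dx": -0.3,"dy": 0.09,"dz": 0,"rx": 0,"ry": 0,"rz": 0},
    {"dx": -0.5,"dy": 0.15,"dz": 0,"rx": 0,"ry": 0,"rz": 0},
    {"dx": -0.7,"dy": 0.2,"dz": 0,"rx": 0,"ry": 0,"rz": 0},
    {"dx": 0,"dy": 0,"dz": 0.9,"rx": 0,"ry": 0,"rz": 0},
    {"dx": 0,"dy": 0,"dz": 0.9,"rx": 0,"ry": 0,"rz": 0},
    {"dx": 0,"dy": 0,"dz": 0.9,"rx": 0,"ry": 0,"rz": 0},
    {"dx": 0,"dy": 0,"dz": 0.9,"rx": 0,"ry": 0,"rz": 0},
    {"dx": 0,"dy": 0,"dz": 0.9,"rx": 0,"ry": 0,"rz": 0},
    {"dx": 0,"dy": 0,"dz": 0.9,"rx": 0,"ry": 0,"rz": 0},
    {"dx": 0,"dy": 0,"dz": 0.9,"rx": 0,"ry": 0,"rz": 0}
  ]
}}

```text
t: 17.75
tcp_pos: [0.5437, 0.0654, 0.2575]
tool_rot: [0.142, 0.99, -0.0, 0.002]
force: [0.9, -0.3, 0.2]
finger_gap: -0.0
gripper_force: 0.0
```

Run:
```python
from h import *
w=cams.snapshot("wrist");s=cams.snapshot("side")
a=cv2.resize(s[130:270,230:350],(360,420))
cv2.imwrite("pics/w2.png",np.hstack([w[:,100:500],a])[:,:,::-1])
```

```text
(no output)
```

View pics/w2.png

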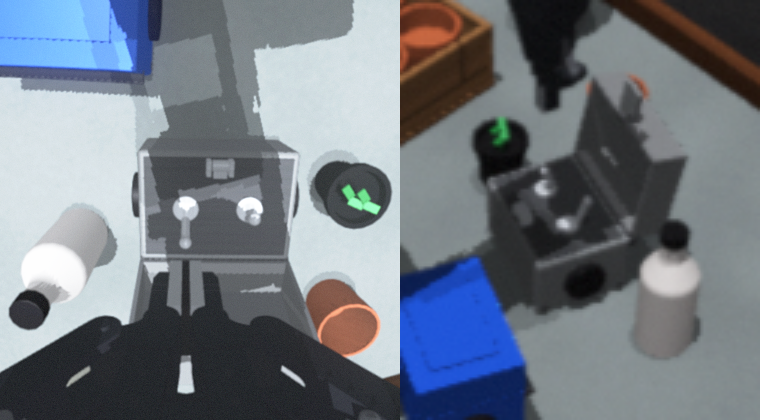

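The bright blobs are the pivots. The right toggle now leans to the hinge, with its tip at (186,242), and the left one is still off at (255,217). The guard stays back on its stop and the pot and bottle stand. I'll grip the tab again from above and run the arc backwards.

{"method": "move_arm", "body": {
  "targets": [
    {"dx": 0,"dy": 0,"dz": 0.4,"rx": 0,"ry": 0,"rz": 0},
    {"dx": 0,"dy": 0,"dz": 0,"rx": 0,"ry": 0,"rz": 0},
    {"dx": 0.94,"dy": -0.03,"dz": 0,"rx": 0,"ry": 0,"rz": 0},
    {"dx": 0.94,"dy": -0.03,"dz": 0,"rx": 0,"ry": 0,"rz": 0},
    {"dx": 0.94,"dy": -0.03,"dz": 0,"rx": 0,"ry": 0,"rz": 0},
    {"dx": 0.94,"dy": -0.03,"dz": 0,"rx": 0,"ry": 0,"rz": 0},
    {"dx": 0.94,"dy": -0.03,"dz": 0,"rx": 0,"ry": 0,"rz": 0},
    {"dx": 0,"dy": 0,"dz": 0,"rx": 0,"ry": 0,"rz": 0},
    {"dx": 0,"dy": 0,"dz": 0,"rx": 0,"ry": 0,"rz": 0},
    {"dx": 0,"dy": 0,"dz": 0,"rx": 0,"ry": 0,"rz": 0}
  ],
  "claw": 100
}}

```text
t: 19.1
tcp_pos: [0.6594, 0.062, 0.2661]
tool_rot: [0.142, 0.99, -0.0, -0.001]
force: [0.0, -0.2, 0.1]
finger_gap: 0.999
gripper_force: 0.0
```

{"method": "move_arm", "body": {
  "targets": [
    {"dx": 0,"dy": 0,"dz": -0.7,"rx": 0,"ry": 0,"rz": 0},
    {"dx": 0,"dy": 0,"dz": -0.7,"rx": 0,"ry": 0,"rz": 0},
    {"dx": 0,"dy": 0,"dz": -0.7,"rx": 0,"ry": 0,"rz": 0},
    {"dx": 0,"dy": 0,"dz": -0.6,"rx": 0,"ry": 0,"rz": 0},
    {"dx": 0,"dy": 0,"dz": 0,"rx": 0,"ry": 0,"rz": 0},
    {"dx": 0,"dy": 0,"dz": 0,"rx": 0,"ry": 0,"rz": 0},
    {"dx": 0,"dy": 0,"dz": 0,"rx": 0,"ry": 0,"rz": 0},
    {"dx": 0,"dy": 0,"dz": 0,"rx": 0,"ry": 0,"rz": 0},
    {"dx": 0,"dy": 0,"dz": 0,"rx": 0,"ry": 0,"rz": 0},
    {"dx": 0,"dy": 0,"dz": 0,"rx": 0,"ry": 0,"rz": 0}
  ]
}}

```text
t: 20.35
tcp_pos: [0.6605, 0.0619, 0.199]
tool_rot: [0.142, 0.99, 0.0, 0.0]
force: [0.6, -0.6, -0.2]
finger_gap: 1.0
gripper_force: 0.0
```

{"method": "move_arm", "body": {
  "targets": [
    {"dx": 0,"dy": 0,"dz": 0,"rx": 0,"ry": 0,"rz": 0},
    {"dx": 0,"dy": 0,"dz": 0,"rx": 0,"ry": 0,"rz": 0},
    {"dx": 0,"dy": 0,"dz": 0,"rx": 0,"ry": 0,"rz": 0},
    {"dx": 0,"dy": 0,"dz": 0,"rx": 0,"ry": 0,"rz": 0},
    {"dx": 0,"dy": 0,"dz": 0,"rx": 0,"ry": 0,"rz": 0},
    {"dx": 0,"dy": 0,"dz": 0,"rx": 0,"ry": 0,"rz": 0},
    {"dx": 0,"dy": 0,"dz": 0,"rx": 0,"ry": 0,"rz": 0},
    {"dx": 0,"dy": 0,"dz": 0,"rx": 0,"ry": 0,"rz": 0},
    {"dx": 0,"dy": 0,"dz": 0,"rx": 0,"ry": 0,"rz": 0},
    {"dx": 0,"dy": 0,"dz": 0,"rx": 0,"ry": 0,"rz": 0}
  ],
  "claw": 0,
  "newtons": 30
}}

```text
t: 21.6
tcp_pos: [0.6603, 0.0614, 0.199]
tool_rot: [0.142, 0.99, -0.0, -0.0]
force: [-2.2, -5.0, 3.1]
finger_gap: 0.344
gripper_force: 31.4
```

{"method": "move_arm", "body": {
  "targets": [
    {"dx": -0.27,"dy": 0.08,"dz": 0.05,"rx": 0,"ry": 0,"rz": 0},
    {"dx": -0.53,"dy": 0.15,"dz": 0.07,"rx": 0,"ry": 0,"rz": 0},
    {"dx": -0.54,"dy": 0.15,"dz": 0.02,"rx": 0,"ry": 0,"rz": 0},
    {"dx": -0.54,"dy": 0.15,"dz": -0.04,"rx": 0,"ry": 0,"rz": 0},
    {"dx": -0.53,"dy": 0.15,"dz": -0.09,"rx": 0,"ry": 0,"rz": 0},
    {"dx": -0.52,"dy": 0.15,"dz": -0.15,"rx": 0,"ry": 0,"rz": 0},
    {"dx": -0.5,"dy": 0.14,"dz": -0.2,"rx": 0,"ry": 0,"rz": 0},
    {"dx": -0.48,"dy": 0.14,"dz": -0.25,"rx": 0,"ry": 0,"rz": 0},
    {"dx": -0.45,"dy": 0.13,"dz": -0.3,"rx": 0,"ry": 0,"rz": 0},
    {"dx": -0.42,"dy": 0.12,"dz": -0.35,"rx": 0,"ry": 0,"rz": 0}
  ]
}}

```text
t: 22.85
tcp_pos: [0.5404, 0.098, 0.1681]
tool_rot: [0.142, 0.99, 0.002, 0.0]
force: [3.8, 6.8, 0.1]
finger_gap: 0.342
gripper_force: 29.5
```

{"method": "move_arm", "body": {
  "targets": [
    {"dx": -0.39,"dy": 0.11,"dz": -0.39,"rx": 0,"ry": 0,"rz": 0},
    {"dx": -0.35,"dy": 0.1,"dz": -0.43,"rx": 0,"ry": 0,"rz": 0},
    {"dx": -0.3,"dy": 0.09,"dz": -0.46,"rx": 0,"ry": 0,"rz": 0},
    {"dx": -0.26,"dy": 0.07,"dz": -0.49,"rx": 0,"ry": 0,"rz": 0},
    {"dx": -0.21,"dy": 0.06,"dz": -0.52,"rx": 0,"ry": 0,"rz": 0},
    {"dx": -0.16,"dy": 0.05,"dz": -0.54,"rx": 0,"ry": 0,"rz": 0},
    {"dx": 0,"dy": 0,"dz": 0,"rx": 0,"ry": 0,"rz": 0},
    {"dx": 0,"dy": 0,"dz": 0,"rx": 0,"ry": 0,"rz": 0},
    {"dx": 0,"dy": 0,"dz": 0,"rx": 0,"ry": 0,"rz": 0},
    {"dx": 0,"dy": 0,"dz": 0,"rx": 0,"ry": 0,"rz": 0}
  ]
}}

```text
t: 24.1
tcp_pos: [0.4976, 0.111, 0.0971]
tool_rot: [0.143, 0.99, 0.002, -0.001]
force: [2.1, 12.1, 0.8]
finger_gap: 0.341
gripper_force: 30.0
```

{"method": "move_arm", "body": {
  "targets": [
    {"dx": -0.03,"dy": -0.05,"dz": -0.3,"rx": 0,"ry": 0,"rz": 0},
    {"dx": -0.03,"dy": 0,"dz": -0.3,"rx": 0,"ry": 0,"rz": 0},
    {"dx": 0,"dy": 0,"dz": -0.2,"rx": 0,"ry": 0,"rz": 0},
    {"dx": 0,"dy": 0,"dz": -0.2,"rx": 0,"ry": 0,"rz": 0},
    {"dx": 0,"dy": 0,"dz": -0.15,"rx": 0,"ry": 0,"rz": 0},
    {"dx": 0,"dy": 0,"dz": -0.1,"rx": 0,"ry": 0,"rz": 0},
    {"dx": 0,"dy": 0,"dz": 0,"rx": 0,"ry": 0,"rz": 0},
    {"dx": 0,"dy": 0,"dz": 0,"rx": 0,"ry": 0,"rz": 0},
    {"dx": 0,"dy": 0,"dz": 0,"rx": 0,"ry": 0,"rz": 0},
    {"dx": 0,"dy": 0,"dz": 0,"rx": 0,"ry": 0,"rz": 0}
  ]
}}

```text
t: 25.35
tcp_pos: [0.4939, 0.112, 0.0652]
tool_rot: [0.144, 0.99, 0.003, -0.004]
force: [-0.2, 22.2, -3.3]
finger_gap: 0.346
gripper_force: 31.5
```

{"method": "move_arm", "body": {
  "targets": [
    {"dx": 0,"dy": 0,"dz": 0,"rx": 0,"ry": 0,"rz": 0},
    {"dx": 0,"dy": 0,"dz": 0,"rx": 0,"ry": 0,"rz": 0},
    {"dx": 0,"dy": 0,"dz": 0,"rx": 0,"ry": 0,"rz": 0},
    {"dx": 0,"dy": 0,"dz": 0,"rx": 0,"ry": 0,"rz": 0},
    {"dx": 0,"dy": 0,"dz": 0,"rx": 0,"ry": 0,"rz": 0},
    {"dx": 0,"dy": 0,"dz": 0.9,"rx": 0,"ry": 0,"rz": 0},
    {"dx": 0,"dy": 0,"dz": 0.9,"rx": 0,"ry": 0,"rz": 0},
    {"dx": 0,"dy": 0,"dz": 0.9,"rx": 0,"ry": 0,"rz": 0},
    {"dx": 0.3,"dy": -0.13,"dz": 0.6,"rx": 0,"ry": 0,"rz": 0},
    {"dx": 0,"dy": 0,"dz": 0,"rx": 0,"ry": 0,"rz": 0}
  ],
  "claw": 80
}}

```text
t: 26.6
tcp_pos: [0.5066, 0.1031, 0.1494]
tool_rot: [0.142, 0.99, 0.0, 0.002]
force: [-0.0, 0.6, -0.1]
finger_gap: 0.802
gripper_force: 0.0
```

{"method": "move_arm", "body": {
  "targets": [
    {"dx": 0,"dy": 0,"dz": 0,"rx": 0,"ry": 0,"rz": 0},
    {"dx": 0,"dy": 0,"dz": 0,"rx": 0,"ry": 0,"rz": 0},
    {"dx": 0,"dy": 0,"dz": 0,"rx": 0,"ry": 0,"rz": 0},
    {"dx": 0,"dy": 0,"dz": 0,"rx": 0,"ry": 0,"rz": 0},
    {"dx": 0,"dy": 0,"dz": 0,"rx": 0,"ry": 0,"rz": 0},
    {"dx": 0,"dy": 0,"dz": 0,"rx": 0,"ry": 0,"rz": 0},
    {"dx": 0,"dy": 0,"dz": 0,"rx": 0,"ry": 0,"rz": 0},
    {"dx": 0,"dy": 0,"dz": -0.6,"rx": 0,"ry": 0,"rz": 0},
    {"dx": 0,"dy": 0,"dz": -0.4,"rx": 0,"ry": 0,"rz": 0},
    {"dx": 0,"dy": 0,"dz": 0,"rx": 0,"ry": 0,"rz": 0}
  ],
  "claw": 0
}}

```text
t: 27.85
tcp_pos: [0.5041, 0.1033, 0.1219]
tool_rot: [0.142, 0.99, -0.0, -0.002]
force: [-0.4, 0.1, 0.5]
finger_gap: -0.003
gripper_force: 0.0
```

{"method": "move_arm", "body": {
  "targets": [
    {"dx": -0.06,"dy": 0.18,"dz": -0.4,"rx": 0,"ry": 0,"rz": 0},
    {"dx": 0,"dy": 0,"dz": -0.4,"rx": 0,"ry": 0,"rz": 0},
    {"dx": 0,"dy": 0,"dz": -0.25,"rx": 0,"ry": 0,"rz": 0},
    {"dx": 0,"dy": 0,"dz": -0.12,"rx": 0,"ry": 0,"rz": 0},
    {"dx": 0,"dy": 0,"dz": -0.08,"rx": 0,"ry": 0,"rz": 0},
    {"dx": 0,"dy": 0,"dz": -0.08,"rx": 0,"ry": 0,"rz": 0},
    {"dx": 0,"dy": 0,"dz": 0,"rx": 0,"ry": 0,"rz": 0},
    {"dx": 0,"dy": 0,"dz": 0,"rx": 0,"ry": 0,"rz": 0},
    {"dx": 0,"dy": 0,"dz": 0,"rx": 0,"ry": 0,"rz": 0},
    {"dx": 0,"dy": 0,"dz": 0,"rx": 0,"ry": 0,"rz": 0}
  ]
}}

```text
t: 29.1
tcp_pos: [0.5039, 0.1078, 0.091]
tool_rot: [0.142, 0.99, 0.0, 0.0]
force: [-2.0, -0.4, 5.2]
finger_gap: -0.002
gripper_force: 2.7
```

{"method": "move_arm", "body": {
  "targets": [
    {"dx": 0,"dy": 0,"dz": -0.1,"rx": 0,"ry": 0,"rz": 0},
    {"dx": 0,"dy": 0,"dz": -0.1,"rx": 0,"ry": 0,"rz": 0},
    {"dx": 0,"dy": 0,"dz": 0,"rx": 0,"ry": 0,"rz": 0},
    {"dx": 0,"dy": 0,"dz": 0,"rx": 0,"ry": 0,"rz": 0},
    {"dx": 0,"dy": 0,"dz": 0,"rx": 0,"ry": 0,"rz": 0},
    {"dx": 0,"dy": 0,"dz": 0,"rx": 0,"ry": 0,"rz": 0},
    {"dx": 0,"dy": 0,"dz": 0,"rx": 0,"ry": 0,"rz": 0},
    {"dx": 0,"dy": 0,"dz": 0,"rx": 0,"ry": 0,"rz": 0},
    {"dx": 0,"dy": 0,"dz": 0,"rx": 0,"ry": 0,"rz": 0},
    {"dx": 0,"dy": 0,"dz": 0,"rx": 0,"ry": 0,"rz": 0}
  ]
}}

```text
t: 30.35
tcp_pos: [0.5039, 0.1079, 0.0902]
tool_rot: [0.142, 0.99, 0.0, 0.001]
force: [-7.9, -0.2, 38.9]
finger_gap: 0.004
gripper_force: 19.5
```

{"method": "move_arm", "body": {
  "targets": [
    {"dx": 0,"dy": 0,"dz": 0.6,"rx": 0,"ry": 0,"rz": 0},
    {"dx": 0,"dy": 0,"dz": 0.9,"rx": 0,"ry": 0,"rz": 0},
    {"dx": 0,"dy": 0,"dz": 0.9,"rx": 0,"ry": 0,"rz": 0},
    {"dx": 0,"dy": 0,"dz": 0.9,"rx": 0,"ry": 0,"rz": 0},
    {"dx": -0.5,"dy": 0.9,"dz": 0.9,"rx": 0,"ry": 0,"rz": 0},
    {"dx": -0.5,"dy": 0.9,"dz": 0.9,"rx": 0,"ry": 0,"rz": 0},
    {"dx": -0.5,"dy": 0.9,"dz": 0,"rx": 0,"ry": 0,"rz": 0},
    {"dx": -0.5,"dy": 0.9,"dz": 0,"rx": 0,"ry": 0,"rz": 0},
    {"dx": -0.5,"dy": 0.9,"dz": 0,"rx": 0,"ry": 0,"rz": 0},
    {"dx": -0.5,"dy": 0.9,"dz": 0,"rx": 0,"ry": 0,"rz": 0}
  ]
}}

```text
t: 31.6
tcp_pos: [0.4282, 0.2435, 0.2127]
tool_rot: [0.142, 0.99, 0.0, 0.0]
force: [0.4, 0.4, 1.5]
finger_gap: -0.001
gripper_force: 0.0
```

Run:
```python
from h import *
s=cams.snapshot("side");t=cams.snapshot("top")
cv2.imwrite("pics/f1.png",np.hstack([cv2.resize(s[130:270,230:350],(360,420)),cv2.resize(t[140:260,190:310],(420,420))])[:,:,::-1])
```

```text
(no output)
```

View pics/f1.png

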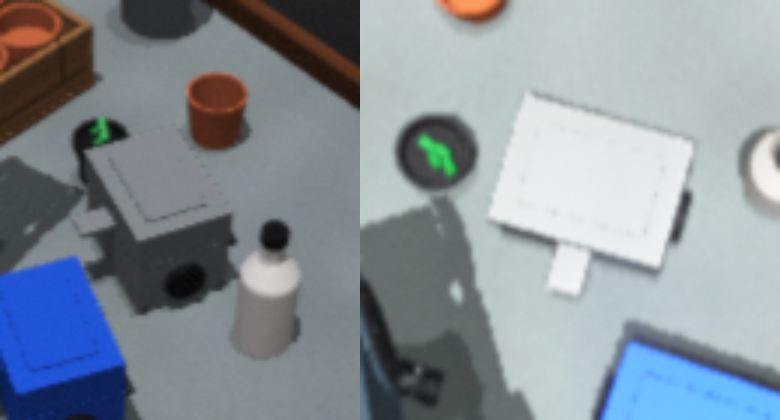

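The guard lies flat and shut, with its tab at (570,270), matching the picture from the start. The pot and bottle are upright and the arm is clear, so I'll hand in.

```bash
python3 -c "
from station import order
print(order.sign_off())"
```

```text
the job is handed in; nothing more can be done
None
```

I switched on the right toggle (the seedling tray's side), left the other off, and pressed the guard shut; the pot and bottle are still standing, and I handed the job in at about 32 s, with no verdict shown.

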